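# Lock the drilling jig by its pin in the L-shaped slot

### The job

Lock the drilling jig on the workbench: with the fingertips, push the pin with the red knob along the long leg of the L-shaped slot, round the corner, and on to the very end of the short leg, so that it stands next to the wooden blank and keeps it against the fence. Only push the knob sideways, do not lift it; leave the blank, the small tin and all other things on the bench where they are.

Things in the scene. Friction and masses are not known exactly. Their poses are not given: they have to be found in the camera images.
- jig: Fixed drilling jig, 180 (x) by 220 (y) by 34 mm high, plywood top with an L-shaped slot 17 mm wide over a black base. Origin: centre of its underside on the bench, z up. The long leg runs along its +y (115 mm), the short leg from the corner along its +x (60 mm). Aluminium fence on its +x edge, 6 mm thick, to 58 mm above the bench, y -20 to 110 mm; no other fixed part rises above the top.
- slot_start (a point): Point on the slot's centreline, at the jig's top, where the pin's axis stands at the beginning of the long leg (7 to 8 mm short of the slot's edge); axes as the jig's. In the jig's frame (-35, -60, 34) mm.
- slot_corner (a point): Point at the jig's top where the two legs' centrelines meet, in the jig's frame (-35, 55, 34) mm; axes as the jig's. Pushed fully along the long leg, the pin stops against the slot's edge with its axis 1.5 mm past this point.
- slot_end (a point): Point at the jig's top where the pin's axis stands when it is fully home against the closed end of the short leg, in the jig's frame (25, 55, 34) mm; axes as the jig's.
- knob_center (a point): Centre of the lock pin's red knob, an upright cylinder 26 mm in diameter, 32 mm tall, from 40 to 72 mm above the bench (6 mm over the jig's top). The pin (about 250 g) slides easily (a few newtons), stays where it is left, and starts in the first half of the long leg. A foot under the top holds it in, with 4 mm of play up and down, so it may lean by 0.1 rad while pushed.
- pin_neck (a point): Point on the lock pin's axis level with the jig's top, 34 mm above the bench, 22 mm below the knob's centre; its z axis is the pin's axis. Here the pin is a steel neck 14 mm in diameter, with 1.5 mm play each side in the slot; below it a nylon foot disc 50 mm in diameter slides inside the jig.
- blank: Loose wooden blank 38 by 100 by 22 mm high, lying flat on the jig's top along the jig's y between the fence and the short leg's end. Origin: centre of its underside, in the jig's frame (64.5, 50, 34) mm; with the pin home, 7 to 8 mm remain between knob and blank.
- tin: Small closed round tin, 40 mm in diameter, 34 mm high, standing loose on the jig's top in the jig's far right part (+x, -y). Origin: centre of its underside.
- offcut: Loose light wood offcut 90 by 50 by 30 mm high on the bench. Origin: centre of its underside.
- screwpot: Small white plastic bowl, 84 mm across its rim, 50 mm high, on the bench. Origin: centre of its underside.
- glue: White glue bottle with an orange cap, 60 mm in diameter, 150 mm tall, standing on the bench. Origin: centre of its underside.
- hammer: Hammer lying on the bench, handle along its -x. Origin: under its middle.
- driver: Screwdriver lying on the bench, handle along its -x. Origin: under its middle.
Mind the look-alikes: they are no part of the job. What is shaped like the part that bears knob_center but black, blue or green is not meant.

How it is judged:
By the outcome, as a careful person would: the job done as asked, in the order asked, and still so for the second after the job is handed in, with the robot touching nothing.
It also fails if it takes over 45 s, if anything falls off the work surface, if the arm or the gripper's body presses on something with over 40 N, if the wrist force passes 120 N, or if a joint passes its speed limit or range.

### The arm

A 6-joint arm with a two-finger parallel gripper is mounted at the origin on the work surface. World frame = base frame: x ahead of the robot, y to its left, z up, the work surface at z = 0. Lengths are in m, angles in rad, forces in N, time in s.
With the tool pointing down it reaches from about 0.225 to 0.875 m from the base axis. Payload 3.4 kg.
Tool frame: the origin (TCP) lies midway between the tips of the shut fingers; the grasp point (between the pads) lies 19 mm behind it; z points along the fingers, y is the direction in which the jaws open and shut (so a half turn about z gives the same grasp; the last joint's range is limited). The gripper opens to 85 mm and grips with 20 to 120 N. Pads are 22 mm wide; open, the fingers measure 114 mm over their backs; the gripper's body (76 mm by 85 mm) begins 54 mm behind the grasp point. The pads swing forward as they close: fully open they stand 13 mm farther back than shut.
Start: joints at [1.079, 0.276, 1.505, -0, 1.361, -0.121], TCP at [0.208, 0.536, 0.231] pointing down, gripper open.
Joint ranges: [-2.89, 2.89], [-0.75, 2.08], [0.22, 2.7], [-1.18, 4.32], [0.11, 2.71], [-2.7, 2.7]. Speed limits (rad/s): [2.57, 2.57, 3.14, 3.14, 3.14, 3.14].

### API

Orientations are given as a unit quaternion [w, x, y, z].
In Python, from rig import manip, optics, ticket gives the robot as it stands.
- The arm moves only by the shell command python3 -m pendant 'ROWS' [FORCE]. ROWS is JSON, a list of rows, each an object with "gripper": the finger opening in mm, from 0 to 85.4; "delta_pos": the shift along the tool's x, y, z in mm, a list of three; "spin": the turn about the tool's z in rad. A call has 1 to 20 rows; each row is the pose to reach, as a shift and turn from the pose commanded when the call began, along the tool's axes at that moment; what a row does not reach only later rows make up. A row lasts 1/10 s, in which the tool goes at most 50 mm and 8.59 degrees, less where a joint would pass 70% of its speed; a pose out of reach is approached as far as the arm can. A call with a gripper value outside its range is refused whole. The fingers move at their own pace and stop on an object; FORCE is the grip in N (left out, the last holds). Time passes only in rows, so rows that repeat a pose let the fingers close. It gives the time, the measured TCP pose, the force and the opening at its end, in the units of the state.
- manip.get_state(): the state, without advancing time (a new reading comes with each control period).
- optics.get_image(name): name is "scene" or "top" or "wrist"; returns the picture (384x512x3 uint8, blue, green, red); there is no depth.
- optics.camera_model(name): a dict with "fovy" (degrees; the focal length in pixels is half the picture's height over the tangent of half this angle, whatever the lens; pixels are square), "cx", "cy" (the principal point, pixels), "xyz" and "orientation" of the camera in the world. Camera axes: x right, y down, z forward; pixel columns grow to the right and rows downward; lengths in m; the calibration is good to about 2 mm. The wrist camera is an equidistant fisheye: a pixel r from the principal point sees the ray r / f radians off the axis. A picture is of the moment at which its call begins: read the wrist's pose just before it. camera_model takes no time and is no camera call; for the wrist camera it gives the pose at the moment of the call.
- ticket.sign_off(): hands the job in, once; it reports no verdict.
The state is a dict: "clock": time; "qpos": joint angles; "qd": joint speeds; "effort": joint torques, N m; "position": TCP position; "ee_rot": TCP orientation; "contact_force": force on the tool from outside, world axes, zero at the start; "moment": the same for the moment, N m; "width": finger opening in m.
Only numpy, scipy, OpenCV 4.12 (cv2) and the standard library are available. Lean on these libraries where they do the work, as an engineer would, in place of code of your own. Each camera call takes 0.05 s, during which the arm holds its last target.

## Working session

There is one attempt and no reset: what is moved stays moved. The work goes in short steps, Python scripts to look and compute and a shell command to move; the robot and the scene stay as the last step left them, time stands still between calls to the robot, and variables do not carry over. Pictures are saved under pics/ and viewed, and the job is handed in when it is done.

```bash
ls; mkdir -p pics
python3 - <<'E'
from rig import manip, optics
import cv2
s=manip.get_state(); print(s)
for n in ["scene","top","wrist"]:
    print(n,optics.camera_model(n)); cv2.imwrite(f"pics/{n}0.png",optics.get_image(n))
E
```

```text
pics
{'clock': 0.0, 'qpos': array([ 1.07899652e+00,  2.76610557e-01,  1.50617352e+00, -5.30425430e-06,
        1.36070581e+00, -1.21015639e-01]), 'qd': array([ 1.66867606e-03, -8.67306833e-04, -1.87173144e-03, -1.82733464e-03,
       -8.98415022e-04, -9.36806741e-06]), 'effort': array([ 2.94785696e-04, -4.16778123e+01, -2.45807111e+01,  6.38525648e-05,
        1.08393375e-02,  1.19807123e-05]), 'position': array([0.20810268, 0.5354306 , 0.23041476]), 'ee_rot': array([-2.83664974e-04,  1.84331286e-01,  9.82863712e-01, -9.05218242e-04]), 'contact_force': array([-0.47134571,  0.1346838 , -0.08791325]), 'moment': array([ 0.01587879,  0.0101412 , -0.02300865]), 'width': 0.0850399549784596}
scene {'fovy': 53.47054218743134, 'cx': 256.2735460451592, 'cy': 192.14726951891046, 'xyz': array([ 1.22968584, -0.10730584,  0.77657277]), 'orientation': array([-0.30082809,  0.69549845,  0.60217382, -0.25133855])}
top {'fovy': 57.286147291424314, 'cx': 262.0297174548589, 'cy': 192.53495274426, 'xyz': array([0.29792477, 0.0119979 , 1.29555449]), 'orientation': array([-0.06394493,  0.70531835, -0.70325745,  0.06217731])}
wrist {'fovy': 65.70646984690485, 'cx': 257.0453253844435, 'cy': 191.54438990459838, 'xyz': array([0.13106673, 0.56513933, 0.37365131]), 'orientation': array([0.13363841, 0.81431537, 0.55747546, 0.09084255])}
```

View pics/scene0.png

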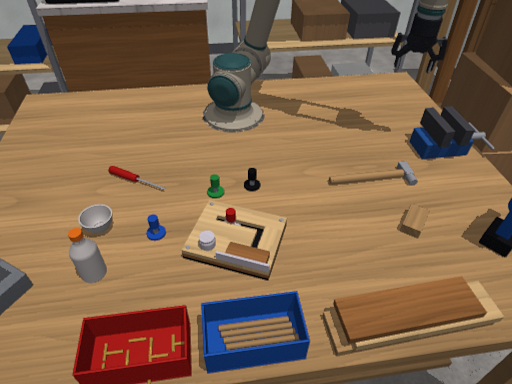

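View pics/top0.png

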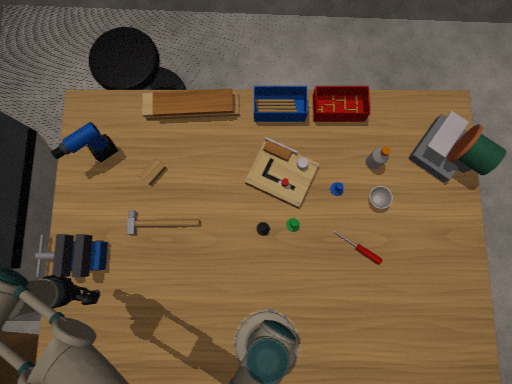

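View pics/wrist0.png

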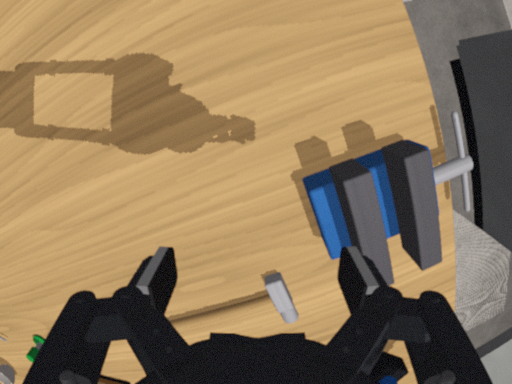

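Candidates, as scene / top pixels:
- red knob on the jig: (231,215) / (285,183)
- black: (252,180) / (263,229)
- green: (215,187) / (293,225)
- blue: (155,227) / (337,188)
- red screwdriver handle: (122,172) / (370,255)

I choose the red one standing in the jig's slot, and check it in a close crop.

Run:
```python
import cv2,numpy as np
a=cv2.imread("pics/scene0.png")[195:280,175:295]; b=cv2.imread("pics/top0.png")[130:215,235:335]
a=cv2.resize(a,None,fx=4.5,fy=4.5,interpolation=cv2.INTER_CUBIC)[:382];b=cv2.resize(b,(0,0),fx=6,fy=6,interpolation=cv2.INTER_CUBIC)
cv2.imwrite("pics/crop_s.png",a);cv2.imwrite("pics/crop_t.png",b)
```

```text
(no output)
```

View pics/crop_s.png

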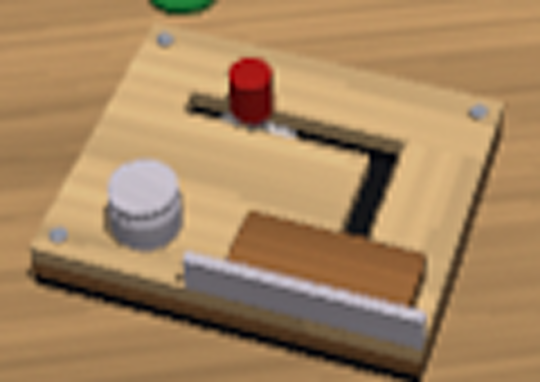

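View pics/crop_t.png

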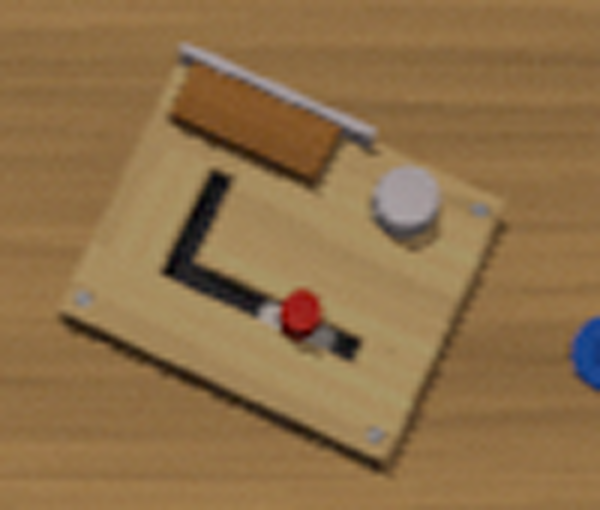

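The knob stands in the long leg of the slot. The blank lies by the fence and the tin is at far right. Next: the jig and knob poses from both views.

```bash
cat > h.py <<'E'
import numpy as np,cv2
from rig import manip,optics
from scipy.spatial.transform import Rotation as R
def rot(q): return R.from_quat([q[1],q[2],q[3],q[0]])
def ray(c,uv,fish=False):
    f=192/np.tan(np.radians(c["fovy"])/2); d=np.array([uv[0]-c["cx"],uv[1]-c["cy"]])
    if fish:
        r=np.linalg.norm(d);t=r/f; v=np.array([*(d/r*np.sin(t)),np.cos(t)])
    else: v=np.array([*(d/f),1.]); v/=np.linalg.norm(v)
    return rot(c["orientation"]).apply(v)
def onz(c,uv,z,fish=False):
    v=ray(c,uv,fish);o=np.array(c["xyz"]);return o+v*(z-o[2])/v[2]
def tri(c1,u1,c2,u2):
    A=np.zeros((3,3));b=np.zeros(3)
    for c,u in((c1,u1),(c2,u2)):
        v=ray(c,u);P=np.eye(3)-np.outer(v,v);A+=P;b+=P@c["xyz"]
    return np.linalg.solve(A,b)
def redblob(im,box=None):
    h=cv2.cvtColor(im,cv2.COLOR_BGR2HSV)
    m=(((h[...,0]<8)|(h[...,0]>172))&(h[...,1]>150)&(h[...,2]>60)).astype(np.uint8)
    n,l,st,ce=cv2.connectedComponentsWithStats(m)
    return [(st[i],ce[i]) for i in range(1,n) if st[i][4]>20]
E
python3 - <<'E'
from h import *
T=optics.camera_model("top");S=optics.camera_model("scene")
t=lambda x,y:((x+.5)/6-.5+235,(y+.5)/6-.5+130); s=lambda x,y:((x+.5)/4.5-.5+175,(y+.5)/4.5-.5+195)
A=tri(T,t(82,298),S,s(478,111));B=tri(T,t(480,209),S,s(57,235));C=tri(T,t(375,434),S,s(165,40))
print("screws",A,B,C)
c=(A+B)/2
ey=(A-C)/np.linalg.norm(A-C); print("cen",c,"yaw y-axis",np.arctan2(ey[1],ey[0])-np.pi/2,np.linalg.norm(A-C),np.linalg.norm(B-C))
print("knob tri",tri(T,t(302,312),S,s(251,76)))
co=onz(T,t(176,268),.034);en=onz(T,t(220,176),.034);st=onz(T,t(355,347),.034)
print("corner-ish,end,start",co,en,st,np.linalg.norm(en-co),np.linalg.norm(st-co))
for n in("scene","top"):
    for q in redblob(cv2.imread(f"pics/{n}0.png")): print(n,q)
E
```

```text
screws [0.57538117 0.06603052 0.03243731] [ 0.63245034 -0.17885458  0.03185278] [ 0.49177839 -0.11161081  0.0318086 ]
cen [ 0.60391576 -0.05641203  0.03214504] yaw y-axis -0.43987422135603027 0.19633202053164217 0.15591768144824464
knob tri [ 0.56012468 -0.06543898  0.06524526]
corner-ish,end,start [0.59408228 0.00879022 0.034     ] [ 0.65251786 -0.01829431  0.034     ] [ 0.54499115 -0.10037729  0.034     ] 0.06440721022622972 0.11969747247309843
scene (array([108, 166,  31,  16, 226], dtype=int32), array([122.52654867, 173.12831858]))
scene (array([226, 208,   9,  15, 119], dtype=int32), array([230.12605042, 214.56302521]))
scene (array([  73,  305,  119,   79, 7365], dtype=int32), array([133.72776646, 346.69803123]))
top (array([ 313,   86,   57,   32, 1069], dtype=int32), array([340.46304958, 101.92890552]))
top (array([317, 118,  25,   4,  32], dtype=int32), array([328.59375, 120.53125]))
top (array([343, 118,  23,   4,  26], dtype=int32), array([354.        , 120.65384615]))
top (array([282, 178,   6,   9,  41], dtype=int32), array([284.53658537, 181.92682927]))
top (array([356, 244,  26,  20, 185], dtype=int32), array([368.78918919, 254.07027027]))
```

```bash
cat >> h.py <<'E'
JC=np.array([0.6039,-0.0564,0.]);YAW=-0.44
def jig2w(p): return JC+R.from_euler("z",YAW).apply(np.array(p)/1000)
def w2jig(p): return R.from_euler("z",-YAW).apply(np.array(p)-JC)*1000
def delta(pj):
    s=manip.get_state(); return rot(s["ee_rot"]).inv().apply(jig2w(pj)-s["position"])*1000
E
python3 - <<'E'
from h import *
s=manip.get_state();M=rot(s["ee_rot"]).as_matrix();print(M)
print("spin need",-( -0.44+np.pi/2-np.arctan2(M[1,1],M[0,1])))
print(delta((-35,-70,140)), "world",jig2w((-35,-70,140)))
T=optics.camera_model("top");print("tin",w2jig(onz(T,((407.5)/6+234.5,190.5/6+129.5),.068)),"knob",w2jig([.5601,-.0654,.065]),w2jig(onz(T,(284.9,181.7),.072)))
E
```

```text
[[-9.32020430e-01  3.62405085e-01 -6.87200812e-04]
 [ 3.62405689e-01  9.32019601e-01 -1.25653318e-03]
 [ 1.85110612e-04 -1.42016008e-03 -9.99998974e-01]]
spin need 0.06915249884509089
[-543.60110077 -475.59961564   91.20438729] world [ 0.54241793 -0.10482474  0.14      ]
tin [ 59.00116417 -53.38428502  68.        ] knob [-35.79466766 -26.79891354  65.        ] [-37.36586365 -27.97326133  72.        ]
```

```bash
python3 -m pendant '[{"gripper":0,"delta_pos":[-544,-476,0],"spin":0.069},{"gripper":0,"delta_pos":[-544,-476,0],"spin":0.069},{"gripper":0,"delta_pos":[-544,-476,0],"spin":0.069},{"gripper":0,"delta_pos":[-544,-476,0],"spin":0.069},{"gripper":0,"delta_pos":[-544,-476,0],"spin":0.069},{"gripper":0,"delta_pos":[-544,-476,0],"spin":0.069},{"gripper":0,"delta_pos":[-544,-476,0],"spin":0.069},{"gripper":0,"delta_pos":[-544,-476,0],"spin":0.069},{"gripper":0,"delta_pos":[-544,-476,0],"spin":0.069},{"gripper":0,"delta_pos":[-544,-476,0],"spin":0.069},{"gripper":0,"delta_pos":[-544,-476,0],"spin":0.069},{"gripper":0,"delta_pos":[-544,-476,90],"spin":0.069},{"gripper":0,"delta_pos":[-544,-476,90],"spin":0.069},{"gripper":0,"delta_pos":[-544,-476,90],"spin":0.069},{"gripper":0,"delta_pos":[-544,-476,90],"spin":0.069},{"gripper":0,"delta_pos":[-544,-476,90],"spin":0.069},{"gripper":0,"delta_pos":[-544,-476,90],"spin":0.069},{"gripper":0,"delta_pos":[-544,-476,90],"spin":0.069}]' 40
python3 - <<'E'
from h import *
s=manip.get_state();print(s["position"],w2jig(s["position"]),s["contact_force"],s["width"],s["qpos"])
c=optics.camera_model("wrist");print(c);np.save("c1.npy",c,allow_pickle=True)
cv2.imwrite("pics/w1.png",optics.get_image("wrist"))
E
```

```text
clock: 1.95
position: [0.5425, -0.1041, 0.1415]
ee_rot: [-0.0, 0.218, 0.976, 0.0]
contact_force: [0.1, 0.9, 0.3]
width: 0.0001
[ 0.54249542 -0.10405372  0.14152216] [-35.2582981  -69.2694179  141.52216195] [0.13942338 0.87489468 0.25817433] 0.00012330155852836787 [-3.15842847e-01  3.07916774e-01  1.69404177e+00  6.09885856e-04
  1.14013452e+00 -1.44737173e+00]
{'fovy': 65.70646984690485, 'cx': 257.0453253844435, 'cy': 191.54438990459838, 'xyz': array([ 0.46758431, -0.06952476,  0.28469692]), 'orientation': array([0.13594235, 0.83309458, 0.52906007, 0.08699739])}
```

View pics/w1.png

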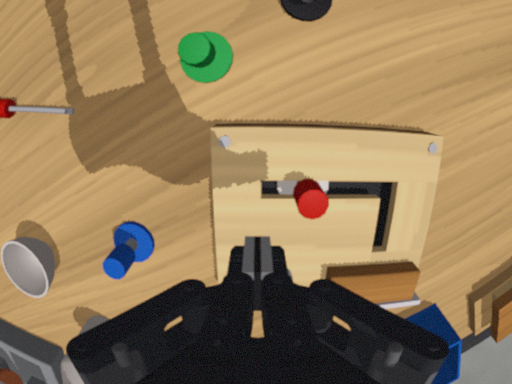

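The wrist view shows the red knob at (313,200), the slot's left end at x=262, the corner at (395,183) and the short leg's end at (381,248). The shut fingers are at (258,255), to the knob's -y side. I'll refine the jig frame from this view.

Run:
```python
from h import *
c=np.load("c1.npy",allow_pickle=True).item();im=cv2.imread("pics/w1.png")
cv2.imwrite("pics/w1c.png",cv2.resize(im[120:275,200:450],None,fx=3.2,fy=3.2,interpolation=cv2.INTER_CUBIC))
for n,uv,z in(("scr1",(224,141),.034),("scr2",(433,148),.034),("slotstart TL",(262,181),.034),("slotcornerTR",(397,183),.034),("end BL",(374,245),.034),("end BR",(389,250),.034),("knob top",(313,206),.072)):
    p=onz(c,uv,z,True);print(n,p.round(4),w2jig(p).round(1))
```

```text
scr1 [ 0.4908 -0.1113  0.034 ] [-78.9 -97.8  34. ]
scr2 [0.5761 0.0675 0.034 ] [-77.9 100.2  34. ]
slotstart TL [ 0.537 -0.097  0.034] [-43.3 -65.2  34. ]
slotcornerTR [0.5929 0.0192 0.034 ] [-42.2  63.7  34. ]
end BL [ 0.6463 -0.0219  0.034 ] [23.7 49.2 34. ]
end BR [ 0.6606 -0.008   0.034 ] [30.7 68.  34. ]
knob top [ 0.5616 -0.0654  0.072 ] [-34.4 -26.1  72. ]
```

View pics/w1c.png

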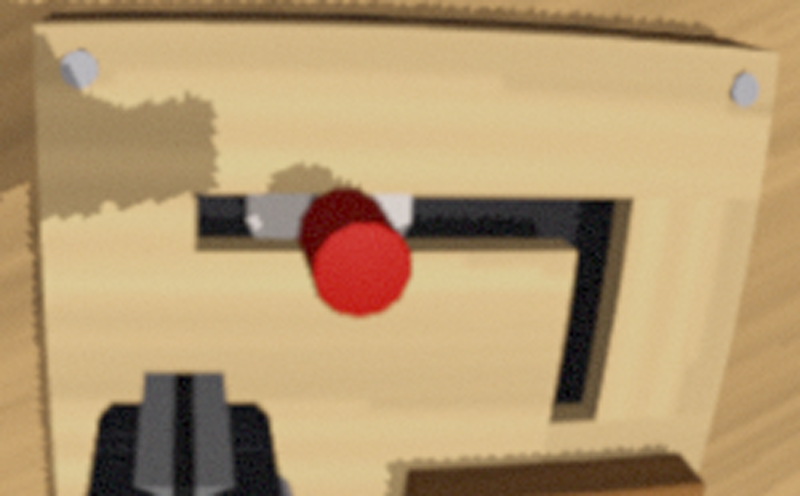

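```bash
python3 -m pendant '[{"gripper":0,"delta_pos":[0,0,50],"spin":0},{"gripper":0,"delta_pos":[0,0,85],"spin":0},{"gripper":0,"delta_pos":[0,0,98],"spin":0},{"gripper":0,"delta_pos":[0,0,98],"spin":0},{"gripper":0,"delta_pos":[0,0,98],"spin":0}]'
python3 - <<'E'
from h import *
s=manip.get_state();print(w2jig(s["position"]),s["contact_force"])
cv2.imwrite("pics/w2.png",optics.get_image("wrist")[100:300,150:450].repeat(2,0).repeat(2,1))
E
```

```text
clock: 2.5
position: [0.5435, -0.1041, 0.0445]
ee_rot: [0.001, 0.217, 0.976, 0.0]
contact_force: [-0.5, 0.2, 0.2]
width: -0.0002
[-34.30486074 -68.90496825  44.45003568] [-0.50952962  0.17897135  0.15531035]
```

View pics/w2.png

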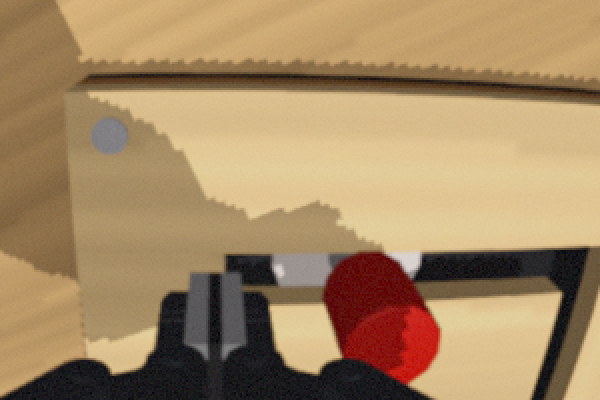

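```bash
python3 -m pendant '[{"gripper":0,"delta_pos":[0,8,0],"spin":0},{"gripper":0,"delta_pos":[0,14,0],"spin":0},{"gripper":0,"delta_pos":[0,20,0],"spin":0},{"gripper":0,"delta_pos":[0,26,0],"spin":0},{"gripper":0,"delta_pos":[0,32,0],"spin":0},{"gripper":0,"delta_pos":[0,32,0],"spin":0}]'
python3 - <<'E'
from h import *
s=manip.get_state();print(w2jig(s["position"]),s["contact_force"])
cv2.imwrite("pics/w3.png",optics.get_image("wrist")[100:300,150:450].repeat(2,0).repeat(2,1))
E
```

```text
clock: 3.15
position: [0.557, -0.075, 0.0433]
ee_rot: [0.0, 0.218, 0.976, 0.0]
contact_force: [-0.6, -0.1, -0.5]
width: 0.0
[-34.52304263 -36.80902466  43.30449204] [-0.63633545 -0.0627328  -0.52772048]
```

View pics/w3.png

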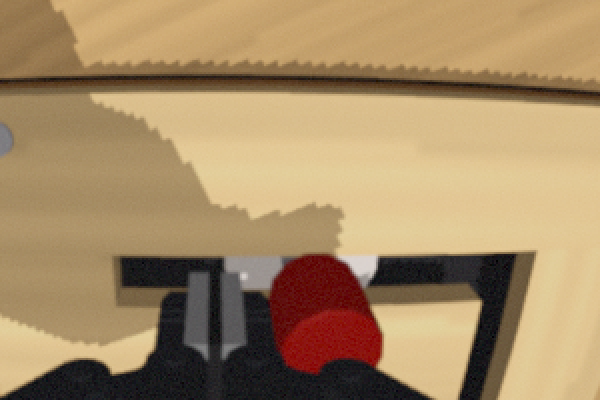

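```bash
python3 -m pendant '[{"gripper":0,"delta_pos":[0,7,0],"spin":0},{"gripper":0,"delta_pos":[0,14,0],"spin":0},{"gripper":0,"delta_pos":[0,21,0],"spin":0},{"gripper":0,"delta_pos":[0,28,0],"spin":0},{"gripper":0,"delta_pos":[0,35,0],"spin":0},{"gripper":0,"delta_pos":[0,42,0],"spin":0},{"gripper":0,"delta_pos":[0,49,0],"spin":0},{"gripper":0,"delta_pos":[0,53,0],"spin":0},{"gripper":0,"delta_pos":[0,53,0],"spin":0}]'
python3 - <<'E'
from h import *
s=manip.get_state();print(w2jig(s["position"]),s["contact_force"])
cv2.imwrite("pics/w4.png",optics.get_image("wrist")[100:300,150:450].repeat(2,0).repeat(2,1))
im=optics.get_image("top");cv2.imwrite("pics/t4.png",cv2.resize(im[130:215,235:335],None,fx=6,fy=6,interpolation=cv2.INTER_CUBIC))
E
```

```text
clock: 4.1
position: [0.5795, -0.0272, 0.0433]
ee_rot: [0.0, 0.218, 0.976, 0.0]
contact_force: [-0.0, 0.4, 0.2]
width: 0.0003
[-34.48222292  16.0003254   43.34367959] [-0.013384    0.36544512  0.21609408]
```

View pics/w4.png

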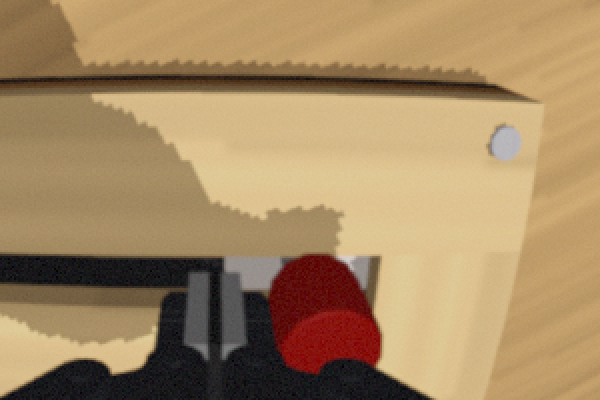

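The knob rides with the fingers, and the slot's outer edge is just beyond it at (375,275). I'll ease it up to the corner.

```bash
python3 -m pendant '[{"gripper":0,"delta_pos":[0,4,0],"spin":0},{"gripper":0,"delta_pos":[0,7,0],"spin":0},{"gripper":0,"delta_pos":[0,10,0],"spin":0},{"gripper":0,"delta_pos":[0,12,0],"spin":0},{"gripper":0,"delta_pos":[0,12,0],"spin":0},{"gripper":0,"delta_pos":[0,12,0],"spin":0}]'
python3 - <<'E'
from h import *
s=manip.get_state();print(w2jig(s["position"]),s["contact_force"])
cv2.imwrite("pics/w5.png",optics.get_image("wrist")[100:300,150:450].repeat(2,0).repeat(2,1))
E
```

```text
clock: 4.8
position: [0.5843, -0.0169, 0.0433]
ee_rot: [0.0, 0.218, 0.976, 0.0]
contact_force: [0.4, 0.9, 0.8]
width: 0.0002
[-34.53133997  27.38425333  43.30545512] [0.42910903 0.85734723 0.78015519]
```

View pics/w5.png

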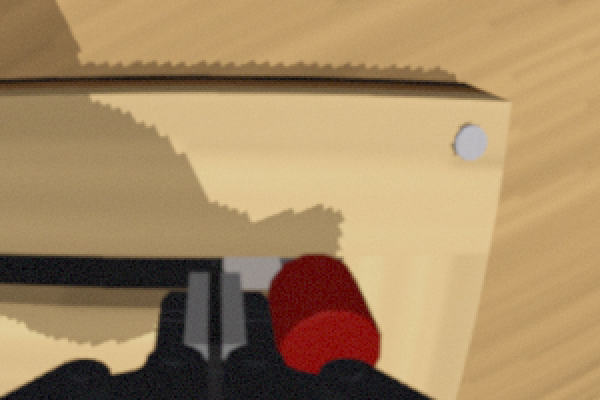

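No stop force yet, so I'll go on in small steps.

```bash
python3 -m pendant '[{"gripper":0,"delta_pos":[0,1.5,0],"spin":0},{"gripper":0,"delta_pos":[0,3,0],"spin":0},{"gripper":0,"delta_pos":[0,3,0],"spin":0}]'
python3 - <<'E'
from h import *
s=manip.get_state();print(w2jig(s["position"]),s["contact_force"])
E
```

```text
clock: 5.15
position: [0.5856, -0.0142, 0.0433]
ee_rot: [0.0, 0.218, 0.976, 0.0]
contact_force: [0.4, -0.6, 1.0]
width: 0.0004
[-34.55275767  30.37272865  43.30229284] [ 0.42342761 -0.58248525  1.0443925 ]
```

```bash
python3 -m pendant '[{"gripper":0,"delta_pos":[0,1,0],"spin":0},{"gripper":0,"delta_pos":[0,2,0],"spin":0},{"gripper":0,"delta_pos":[0,2,0],"spin":0}]'
python3 - <<'E'
from h import *
s=manip.get_state();print(w2jig(s["position"]),s["contact_force"])
cv2.imwrite("pics/w6.png",optics.get_image("wrist")[100:300,150:450].repeat(2,0).repeat(2,1))
E
```

```text
clock: 5.45
position: [0.5859, -0.0135, 0.0435]
ee_rot: [-0.0, 0.218, 0.976, -0.001]
contact_force: [-2.7, -4.2, 3.9]
width: -0.0001
[-34.54240928  31.1859007   43.53079697] [-2.69042271 -4.21141668  3.85080237]
```

View pics/w6.png

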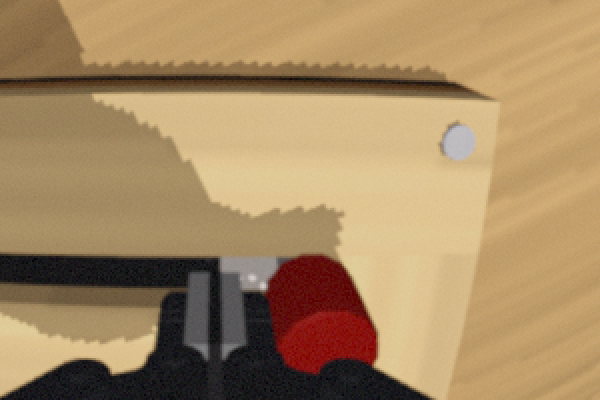

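The force has risen to about 6 N against the slot's edge, so the pin is at the corner. Next: back off, lift, and go round to the -x side.

```bash
python3 -m pendant '[{"gripper":0,"delta_pos":[0,-12,0],"spin":0},{"gripper":0,"delta_pos":[0,-15,0],"spin":0},{"gripper":0,"delta_pos":[0,-15,-45],"spin":0},{"gripper":0,"delta_pos":[0,-15,-70],"spin":0},{"gripper":0,"delta_pos":[0,-15,-70],"spin":0},{"gripper":0,"delta_pos":[42,-15,-70],"spin":0},{"gripper":0,"delta_pos":[42,24,-70],"spin":0},{"gripper":0,"delta_pos":[42,24,-70],"spin":0},{"gripper":0,"delta_pos":[42,24,-70],"spin":0}]'
python3 - <<'E'
from h import *
s=manip.get_state();print(w2jig(s["position"]),s["contact_force"])
c=optics.camera_model("wrist");im=optics.get_image("wrist");cv2.imwrite("pics/w7.png",im)
T=optics.camera_model("top");it=optics.get_image("top")
cv2.imwrite("pics/t7.png",cv2.resize(it[130:215,235:335],None,fx=6,fy=6,interpolation=cv2.INTER_CUBIC))
si=optics.get_image("scene");cv2.imwrite("pics/s7.png",cv2.resize(si[195:280,175:295],None,fx=4.5,fy=4.5,interpolation=cv2.INTER_CUBIC))
E
```

```text
clock: 6.4
position: [0.5586, 0.0275, 0.1127]
ee_rot: [-0.0, 0.217, 0.976, 0.0]
contact_force: [0.6, -0.3, 0.1]
width: -0.0001
[-76.78395399  56.63774115 112.68724265] [ 0.59051145 -0.3079175   0.07073606]
```

View pics/w7.png

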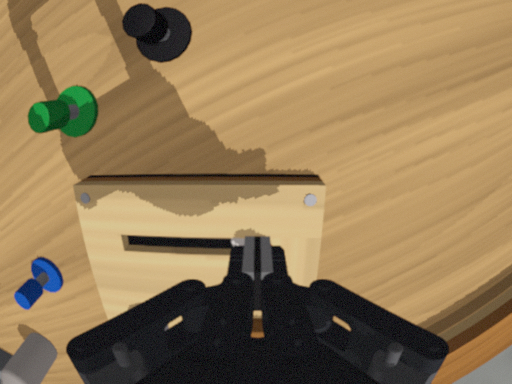

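View pics/s7.png

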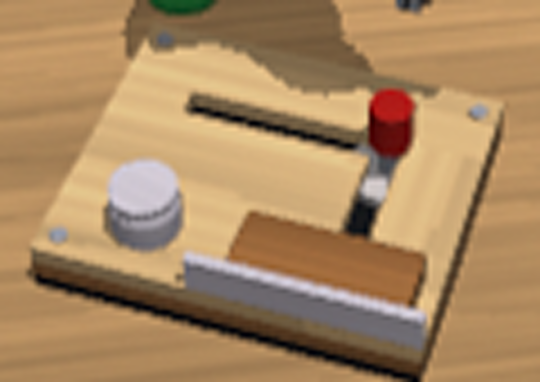

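The scene view shows the pin at the corner (crop 390,120), with the blank and tin untouched. Next: down behind it and push along +x.

```bash
python3 -m pendant '[{"gripper":0,"delta_pos":[0,0,45],"spin":0},{"gripper":0,"delta_pos":[0,0,70],"spin":0},{"gripper":0,"delta_pos":[0,0,70],"spin":0},{"gripper":0,"delta_pos":[-6,0,70],"spin":0},{"gripper":0,"delta_pos":[-12,0,70],"spin":0},{"gripper":0,"delta_pos":[-18,0,70],"spin":0},{"gripper":0,"delta_pos":[-24,0,70],"spin":0},{"gripper":0,"delta_pos":[-30,0,70],"spin":0},{"gripper":0,"delta_pos":[-36,0,70],"spin":0},{"gripper":0,"delta_pos":[-36,0,70],"spin":0}]'
python3 - <<'E'
from h import *
s=manip.get_state();print(w2jig(s["position"]),s["contact_force"])
si=optics.get_image("scene");cv2.imwrite("pics/s8.png",cv2.resize(si[195:280,175:295],None,fx=4.5,fy=4.5,interpolation=cv2.INTER_CUBIC))
E
```

```text
clock: 7.55
position: [0.5925, 0.0113, 0.0435]
ee_rot: [0.001, 0.218, 0.976, 0.0]
contact_force: [-0.7, -0.0, 0.1]
width: -0.0001
[-39.13188531  56.38290458  43.49791084] [-0.65622701 -0.00567807  0.12285428]
```

View pics/s8.png

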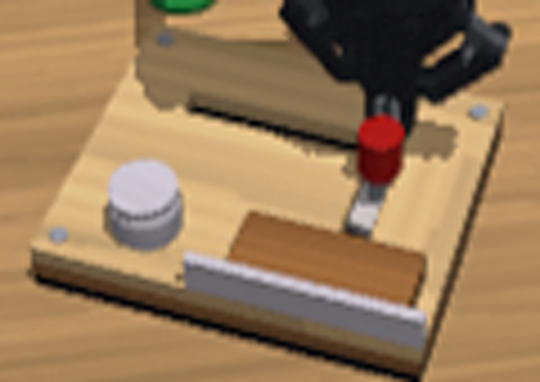

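The knob has turned the corner and moves down the short leg; it now sits at crop (380,150). On I go.

```bash
python3 -m pendant '[{"gripper":0,"delta_pos":[-6,0,0],"spin":0},{"gripper":0,"delta_pos":[-12,0,0],"spin":0},{"gripper":0,"delta_pos":[-18,0,0],"spin":0},{"gripper":0,"delta_pos":[-24,0,0],"spin":0},{"gripper":0,"delta_pos":[-29,0,0],"spin":0},{"gripper":0,"delta_pos":[-32,0,0],"spin":0},{"gripper":0,"delta_pos":[-34,0,0],"spin":0},{"gripper":0,"delta_pos":[-34,0,0],"spin":0}]'
python3 - <<'E'
from h import *
s=manip.get_state();print(w2jig(s["position"]),s["contact_force"])
E
```

```text
clock: 8.4
position: [0.6222, -0.0029, 0.0433]
ee_rot: [0.0, 0.218, 0.976, 0.0]
contact_force: [-0.4, -0.2, -0.6]
width: 0.0002
[-6.18311328 56.21498013 43.3191754 ] [-0.39640821 -0.24368906 -0.55385556]
```

```bash
python3 -m pendant '[{"gripper":0,"delta_pos":[-2,0,0],"spin":0},{"gripper":0,"delta_pos":[-4,0,0],"spin":0},{"gripper":0,"delta_pos":[-5,0,0],"spin":0},{"gripper":0,"delta_pos":[-5,0,0],"spin":0}]'
python3 - <<'E'
from h import *
s=manip.get_state();print(w2jig(s["position"]),s["contact_force"])
si=optics.get_image("scene");cv2.imwrite("pics/s9.png",cv2.resize(si[195:280,175:295],None,fx=4.5,fy=4.5,interpolation=cv2.INTER_CUBIC))
E
```

```text
clock: 8.8
position: [0.6267, -0.0049, 0.0433]
ee_rot: [0.0, 0.218, 0.976, 0.0]
contact_force: [-0.3, 1.6, 0.6]
width: -0.0
[-1.32998064 56.26968495 43.33479242] [-0.34008896  1.58434299  0.56421059]
```

View pics/s9.png

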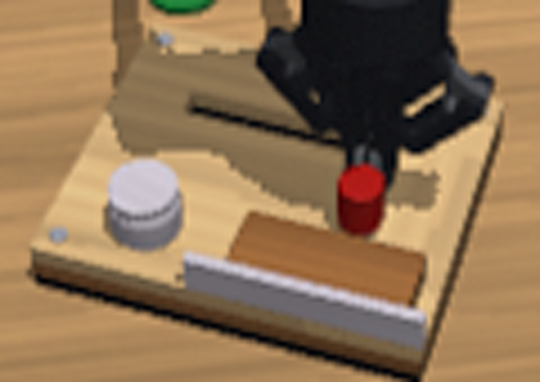

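Close to home at crop (362,200), with no stop force yet. I'll continue in 1 mm steps.

```bash
python3 -m pendant '[{"gripper":0,"delta_pos":[-1,0,0],"spin":0},{"gripper":0,"delta_pos":[-2,0,0],"spin":0},{"gripper":0,"delta_pos":[-2,0,0],"spin":0}]'
```

```text
clock: 9.15
position: [0.6284, -0.0058, 0.0433]
ee_rot: [0.0, 0.218, 0.976, 0.0]
contact_force: [0.6, 0.9, 0.7]
width: -0.0002
```

```bash
python3 -m pendant '[{"gripper":0,"delta_pos":[-1,0,0],"spin":0},{"gripper":0,"delta_pos":[-2,0,0],"spin":0},{"gripper":0,"delta_pos":[-2,0,0],"spin":0}]'
```

```text
clock: 9.45
position: [0.6289, -0.006, 0.0433]
ee_rot: [-0.001, 0.218, 0.976, 0.0]
contact_force: [-4.5, 1.2, 4.6]
width: -0.0004
```

```bash
python3 -m pendant '[{"gripper":0,"delta_pos":[-1,0,0],"spin":0},{"gripper":0,"delta_pos":[-1,0,0],"spin":0}]'
python3 - <<'E'
from h import *
s=manip.get_state();print(w2jig(s["position"]))
E
```

```text
clock: 9.65
position: [0.629, -0.0061, 0.0433]
ee_rot: [-0.002, 0.218, 0.976, 0.0]
contact_force: [-5.8, 2.8, 5.2]
width: -0.0001
[ 1.27024166 56.21639225 43.32788537]
```

```bash
python3 -m pendant '[{"gripper":0,"delta_pos":[-1,0,0],"spin":0},{"gripper":0,"delta_pos":[-2,0,0],"spin":0},{"gripper":0,"delta_pos":[-2,0,0],"spin":0}]'
python3 - <<'E'
from h import *
s=manip.get_state();print(w2jig(s["position"]))
E
```

```text
clock: 9.95
position: [0.6291, -0.0062, 0.0433]
ee_rot: [-0.004, 0.218, 0.976, 0.001]
contact_force: [-8.3, 4.7, 8.0]
width: 0.0004
[ 1.44028047 56.20215448 43.34403646]
```

The force rises to about 10 N while the tip stands still, so the pin is home. Back off, lift clear, and check.

```bash
python3 -m pendant '[{"gripper":0,"delta_pos":[8,0,0],"spin":0},{"gripper":0,"delta_pos":[20,0,0],"spin":0},{"gripper":0,"delta_pos":[25,0,0],"spin":0},{"gripper":0,"delta_pos":[25,0,-45],"spin":0},{"gripper":0,"delta_pos":[25,0,-90],"spin":0},{"gripper":0,"delta_pos":[70,0,-120],"spin":0},{"gripper":0,"delta_pos":[115,0,-140],"spin":0},{"gripper":0,"delta_pos":[160,0,-140],"spin":0},{"gripper":0,"delta_pos":[200,0,-140],"spin":0},{"gripper":0,"delta_pos":[200,0,-140],"spin":0},{"gripper":0,"delta_pos":[200,0,-140],"spin":0}]'
python3 - <<'E'
from h import *
si=optics.get_image("scene");cv2.imwrite("pics/sf.png",si);cv2.imwrite("pics/s10.png",cv2.resize(si[195:280,175:295],None,fx=4.5,fy=4.5,interpolation=cv2.INTER_CUBIC))
it=optics.get_image("top");cv2.imwrite("pics/tf.png",it);cv2.imwrite("pics/t10.png",cv2.resize(it[130:215,235:335],None,fx=6,fy=6,interpolation=cv2.INTER_CUBIC))
T=optics.camera_model("top");S=optics.camera_model("scene")
rt=[c for st,c in redblob(it) if 240<c[0]<300 and 140<c[1]<210];rs=[c for st,c in redblob(si) if 190<c[0]<280 and 200<c[1]<270]
print(rt,rs)
if rt and rs: print(w2jig(tri(T,rt[0],S,rs[0])))
if rt: print(w2jig(onz(T,rt[0],.072)))
E
```

```text
clock: 11.05
position: [0.4518, 0.0775, 0.1839]
ee_rot: [0.001, 0.218, 0.976, 0.0]
contact_force: [0.9, -0.0, 0.2]
width: -0.0001
[array([270.88888889, 157.71111111])] [array([254.47407407, 239.17777778])]
[25.33155723 56.55449958 56.11500035]
[21.21184731 54.54156253 72.        ]
```

View pics/s10.png

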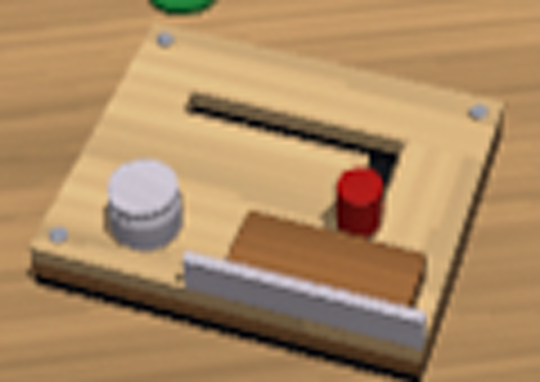

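View pics/t10.png

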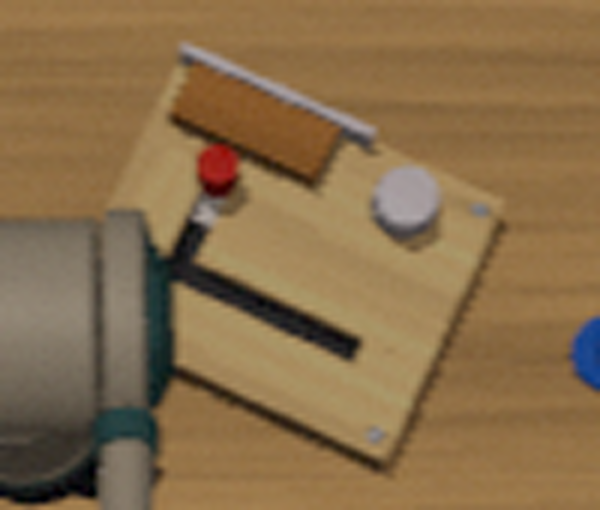

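View pics/sf.png

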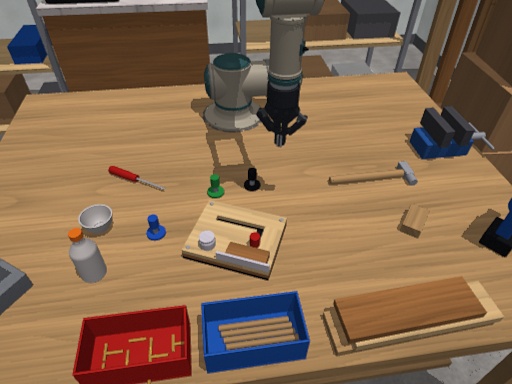

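The triangulated knob centre is (25.3, 56.6, 56) mm in the jig's frame, against (25, 55, 56) expected. The blank, tin and other things are at their old pixels, and the arm is clear.

Run:
```python
from rig import ticket
print(ticket.sign_off())
```

```text
the job is handed in; nothing more can be done
None
```

The jig is locked. With shut fingertips I pushed the red-knobbed pin along the long leg to its stop. I then went round behind it and pushed it along the short leg until it stopped, with the wrist force rising to about 12 N while the fingertips stood still. I backed off, lifted clear and handed the job in after about 11 s of the allowed 45 s.

**Last checks:** Across two views the knob's centre is at (25.3, 56.6, 56) mm in the jig's frame. Home is (25, 55, 56), and the 1.6 mm in y is within the slot play and the calibration error. In the pictures the blank, tin and other things show no movement, and the arm is well clear.

**One disagreement:** A ray from the top camera alone, cast onto the knob's top at 72 mm, gave x = 21 mm. The red patch it was cast from includes the knob's side as well as its top. I therefore trusted the two-view result and the stop force.

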